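# Load the reagent packs into the inclined tray

### The job

Load the three upright reagent packs into the sloping tray for the analyser: each goes foot first into the bay made for its thickness and is pressed down against the sprung floor until the spring latch at the front catches over its foot and holds it down. Do not knock a pack over, and leave the dropper bottle, the timer and the small glass bottle where they stand.

Things in the scene. Friction and masses are not known exactly. Their poses are not given: they have to be found in the camera images.
- packmid_small (a point): small reagent pack (90 g), point half-way up, 48 mm over its underside: closed off-white block bottle, loose, upright. y: across its thickness of 24 mm; x: lengthwise; z up. Foot 64 mm long, 16 mm high; body 54 mm long, up to 80 mm, leaving a 5 mm step at both ends of the foot; white screw cap 20 mm wide up to 96 mm. Same after half a turn. Take it across y, high on the body.
- packmid_medium (a point): medium reagent pack (130 g), point half-way up, 48 mm over its underside: closed off-white block bottle, loose, upright. y: across its thickness of 34 mm; x: lengthwise; z up. Foot 64 mm long, 16 mm high; body 54 mm long, up to 80 mm, leaving a 5 mm step at both ends of the foot; white screw cap 24 mm wide up to 96 mm. Same after half a turn. Take it across y, high on the body.
- packmid_large (a point): large reagent pack (170 g), point half-way up, 48 mm over its underside: closed off-white block bottle, loose, upright. y: across its thickness of 44 mm; x: lengthwise; z up. Foot 64 mm long, 16 mm high; body 54 mm long, up to 80 mm, leaving a 5 mm step at both ends of the foot; white screw cap 24 mm wide up to 96 mm. Same after half a turn. Take it across y, high on the body.
- bay_small: small bay: pocket in one of 3 grey inserts (79x74 mm, any order, 77 mm apart) on a 30 deg sloping stand. Origin: on the deck, mid-pocket. z: pocket axis, 30 deg off vertical, leaning to the latch side (-x); x up the slope, y level. Inside 67 (x) by 27 mm (y), 1.5 mm spare each side of its pack; plain walls up to z=44 mm, no lead-in. The pack enters foot first along z, its x along the bay's x.
- bay_medium: medium bay: pocket in one of 3 grey inserts (79x74 mm, any order, 77 mm apart) on a 30 deg sloping stand. Origin: on the deck, mid-pocket. z: pocket axis, 30 deg off vertical, leaning to the latch side (-x); x up the slope, y level. Inside 67 (x) by 37 mm (y), 1.5 mm spare each side of its pack; plain walls up to z=44 mm, no lead-in. The pack enters foot first along z, its x along the bay's x.
- bay_large: large bay: pocket in one of 3 grey inserts (79x74 mm, any order, 77 mm apart) on a 30 deg sloping stand. Origin: on the deck, mid-pocket. z: pocket axis, 30 deg off vertical, leaning to the latch side (-x); x up the slope, y level. Inside 67 (x) by 47 mm (y), 1.5 mm spare each side of its pack; plain walls up to z=44 mm, no lead-in. The pack enters foot first along z, its x along the bay's x.
- floor_small (a joint): sprung floor filling the small bay (m): 0 free, upper face at bay z=26 mm; grows as pressed, 0.018 fully down (face at z=8 mm). Takes 3 N at first, 12 N at the bottom, damped. Held at about 0.015 once the pack is latched; a pack that is not latched is lifted again.
- floor_medium (a joint): sprung floor filling the medium bay (m): 0 free, upper face at bay z=26 mm; grows as pressed, 0.018 fully down (face at z=8 mm). Takes 3 N at first, 12 N at the bottom, damped. Held at about 0.015 once the pack is latched; a pack that is not latched is lifted again.
- floor_large (a joint): sprung floor filling the large bay (m): 0 free, upper face at bay z=26 mm; grows as pressed, 0.018 fully down (face at z=8 mm). Takes 3 N at first, 12 N at the bottom, damped. Held at about 0.015 once the pack is latched; a pack that is not latched is lifted again.
- bolt_small (a joint): latch bolt in the small bay's front wall (-x side), pokes in 4.7 mm at z=27 to 40 mm, flat below, sloping above (m): 0 fully out, grows as the foot pushes it back (2 to 5 mm, against 1 to 2.5 N). When the pack's underside is pressed below bay z=11 mm it springs out over the foot's step and holds the pack there.
- bolt_medium (a joint): latch bolt in the medium bay's front wall (-x side), pokes in 4.7 mm at z=27 to 40 mm, flat below, sloping above (m): 0 fully out, grows as the foot pushes it back (2 to 5 mm, against 1 to 2.5 N). When the pack's underside is pressed below bay z=11 mm it springs out over the foot's step and holds the pack there.
- bolt_large (a joint): latch bolt in the large bay's front wall (-x side), pokes in 4.7 mm at z=27 to 40 mm, flat below, sloping above (m): 0 fully out, grows as the foot pushes it back (2 to 5 mm, against 1 to 2.5 N). When the pack's underside is pressed below bay z=11 mm it springs out over the foot's step and holds the pack there.
- dropper_mid (a point): centre of a small amber dropper bottle, 27 mm wide, 78 mm high: bystander
- timer_mid (a point): centre of a pale bench timer lying flat, 63x99x20 mm: bystander
- jar_mid (a point): centre of a small glass bottle with a red screw cap, 44 mm wide, 94 mm high: bystander
Not all that is in view belongs to the job. Leave any blue look-alike of the part that bears packmid_medium alone.

How it is judged:
At the end, for the whole second after the job is handed in: Each pack sits in the bay of its own size, in line with it (0.1 rad; centred within 6 mm along, 4 mm across), its underside 4 to 14.5 mm above the bay's origin, that bay's latch bolt out again (under 2.5 mm) over its foot; all released and at rest (z of packmid_small in the frame of bay_small between 0.052 and 0.0625 m and x of packmid_small in the frame of bay_small between -0.006 and 0.006 m and y of packmid_small in the frame of bay_small between -0.004 and 0.004 m and angle between the z axis of packmid_small and the z axis of bay_small, either way round below 0.1 rad and angle between the x axis of packmid_small and the x axis of bay_small, either way round below 0.12 rad and value of joint each of bolt_small, bolt_medium, bolt_large below 0.0025 m and linear speed of each of pack_small, pack_medium, pack_large below 0.02 m/s and z of packmid_medium in the frame of bay_medium between 0.052 and 0.0625 m and x of packmid_medium in the frame of bay_medium between -0.006 and 0.006 m and y of packmid_medium in the frame of bay_medium between -0.004 and 0.004 m and angle between the z axis of packmid_medium and the z axis of bay_medium, either way round below 0.1 rad and angle between the x axis of packmid_medium and the x axis of bay_medium, either way round below 0.12 rad and z of packmid_large in the frame of bay_large between 0.052 and 0.0625 m and x of packmid_large in the frame of bay_large between -0.006 and 0.006 m and y of packmid_large in the frame of bay_large between -0.004 and 0.004 m and angle between the z axis of packmid_large and the z axis of bay_large, either way round below 0.1 rad and angle between the x axis of packmid_large and the x axis of bay_large, either way round below 0.12 rad); the robot touches nothing.
It fails at once if a reagent pack is knocked over or laid down (angle between any of packmid_small, packmid_medium, packmid_large's own z axis and vertical above 1.05 rad).
It fails at once if a bystander (dropper bottle, timer or small glass bottle) is moved by more than 30 mm (distance of any of dropper_mid, timer_mid, jar_mid from where it was at the start of the episode above 0.03 m).
It also fails if it takes over 72 s, if anything falls off the work surface, if the arm or the gripper's body presses on something with over 40 N, if the wrist force passes 120 N, or if a joint passes its speed limit or range.

### The arm

A 7-joint arm with a two-finger parallel gripper is mounted at the origin on a cart in front of the work surface, level with it; the furniture and walls round the work are solid. World frame = base frame: x ahead of the robot, y to its left, z up, the work surface at z = 0. Lengths are in m, angles in rad, forces in N, time in s.
With the tool pointing down it reaches from about 0.425 to 0.95 m from the base axis. Payload 4.7 kg.
Tool frame: the origin (TCP) lies between the finger pads; the fingertips stand 25 mm ahead of it and the grasp point (between the pads) lies 6 mm ahead of it; x points along the fingers, z is the direction in which the jaws open and shut, and the axes are right-handed (so a half turn about x gives the same grasp; the last joint's range is limited). The gripper opens to 85 mm and grips with 20 to 120 N. Pads are 22 mm wide; open, the fingers measure 114 mm over their backs; the gripper's body (76 mm by 85 mm) begins 54 mm behind the grasp point. The pads swing forward as they close: fully open they stand 13 mm farther back than shut.
Start: joints at [1.082, 0.469, -0.049, 1.532, 0.024, 1.141, -0.082], TCP at [0.3, -0.605, 0.256] pointing down, gripper open.
Joint ranges: [-2.59, 2.59], [-0.33, 1.99], [-1.39, 1.29], [0.1, 2.45], [-1.04, 4.18], [0.21, 1.99], [-2.66, 2.66]. Speed limits (rad/s): [2.57, 2.57, 3.14, 3.14, 3.14, 3.14, 3.14].

### API

Orientations are given as a 3x3 rotation matrix whose columns are the frame's x, y, z axes.
In Python, from rig import * gives the robot as it stands. Calls block until the motion is done:
- movep(position, orientation): joint-space move of the TCP to a pose.
- move_l(position, attitude=None, feed=0.15, until_force=None): straight line of the TCP; attitude=None keeps the orientation; feed is the mean speed in m/s. With until_force (N) it stops when the force on the tool has changed by that much, and returns True; else False.
- move_joints(angles): joint-space move.
- command_gripper(opening, newtons=None): finger opening in m; newtons is the grip in N (None keeps the last); returns when the fingers have stopped.
- sleep(seconds).
- inverse_kinematics(position, orientation): joint angles nearest the present ones, or None.
- sense(): the state.
- camera(name): name is "scene" or "side" or "wrist"; returns (picture, depth): 384x512x3 uint8, red, green, blue; 384x512 float32, m along the optical axis (not along the pixel's ray), 0 where there is no reading.
- camera_params(name): a dict with "K" (3x3 intrinsics, pixels), "position" and "rotation" of the camera in the world; the wrist camera has in their place "tool_from_camera" (4x4, takes a point from camera to tool coordinates, whose origin is the TCP and whose axes are the tool frame's). Camera axes: x right, y down, z forward; pixel columns grow to the right and rows downward; lengths in m; the calibration is good to about 2 mm. A picture is of the moment at which its call begins: read the wrist's pose just before it. camera_params takes no time and is no camera call.
A pose or a line that the arm cannot do raises Unreachable and nothing moves.
- finish_job(): hands the job in, once; it reports no verdict.
The state is a dict: "time_s": time; "joint_pos": joint angles; "qd": joint speeds; "joint_efforts": joint torques, N m; "position": TCP position; "tcp_rot": TCP orientation; "wrist_force": force on the tool from outside, world axes, zero at the start; "ft_torque": the same for the moment, N m; "finger_gap": finger opening in m.
Only numpy, scipy, OpenCV 4.12 (cv2) and the standard library are available. Lean on these libraries where they do the work, as an engineer would, in place of code of your own. Each camera call takes 0.05 s, during which the arm holds its last target. There are 200 camera calls.

## Working session

There is one attempt and no reset: what is moved stays moved. The work goes in short steps, each a Python script; the robot and the scene stay as the last script left them, time stands still between calls to the robot, and variables do not carry over. Pictures are saved under pics/ and viewed, about 8 in all and at most 12, crops included, and the job is handed in when it is done.

```bash
ls; mkdir -p pics; python3 - <<'E'
from rig import *
import cv2,numpy as np
for n in("scene","side"):
    p,d=camera(n); np.savez(f"pics/{n}0.npz",p=p,d=d); cv2.imwrite(f"pics/{n}0.png",p[...,::-1])
    c=camera_params(n); print(n,c,(d>0).mean())
print(camera_params("wrist")); print(sense())
E
```

```text
pics
scene {'K': array([[406.08743832,   0.        , 255.97970853],
       [  0.        , 406.08743832, 191.69654273],
       [  0.        ,   0.        ,   1.        ]]), 'position': array([-0.31585267,  0.80592059,  0.58170454]), 'rotation': array([[-0.70413372, -0.30512289,  0.64116747],
       [-0.70967772,  0.27249656, -0.64969466],
       [ 0.02352078, -0.91249419, -0.40841294]])} 0.996063232421875
side {'K': array([[361.26474735,   0.        , 258.94534705],
       [  0.        , 361.26474735, 199.99254063],
       [  0.        ,   0.        ,   1.        ]]), 'position': array([0.32488106, 0.74157081, 0.55875332]), 'rotation': array([[-0.97101183, -0.14536186,  0.18975234],
       [-0.23780036,  0.50699549, -0.82849656],
       [ 0.02422822, -0.84960314, -0.52686573]])} 0.9937845865885416
{'K': array([[285.57006925,   0.        , 257.47314876],
       [  0.        , 285.57006925, 190.46248652],
       [  0.        ,   0.        ,   1.        ]]), 'tool_from_camera': array([[-5.48845004e-04, -2.77176289e-01,  9.60818923e-01,
        -1.17991095e-01],
       [-9.04127757e-04, -
[... 371 characters left out ...]
: array([ 1.93869664e-04, -3.29055961e-03,  1.49591596e-03, -2.49613425e-03,
       -6.21298430e-05, -4.74767502e-04,  2.63484740e-03]), 'joint_efforts': array([ 5.06711312e-04, -5.11513782e+01, -4.71149536e-02, -2.38391733e+01,
        1.07383635e-02,  4.36841394e-03, -1.74379039e-05]), 'position': array([ 0.29932916, -0.60448554,  0.25534467]), 'tcp_rot': array([[-8.29138558e-04,  8.96162108e-01,  4.43726030e-01],
       [ 1.57605421e-03,  4.43726802e-01, -8.96160723e-01],
       [-9.99998414e-01, -4.37051311e-05, -1.78031106e-03]]), 'wrist_force': array([ 0.37802931,  0.18834934, -0.55547928]), 'ft_torque': array([-0.04649258, -0.00463546, -0.07996046]), 'finger_gap': 0.08558631235190789}
```

View pics/scene0.png

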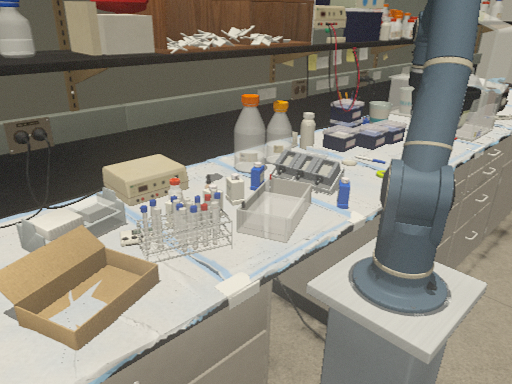

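View pics/side0.png

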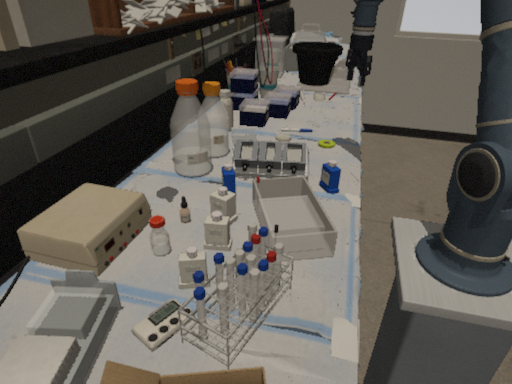

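The side view shows the candidates. The off-white packs are at (223,205), (217,232) and (193,266). The blue look-alikes are at (229,180) and (330,177). The jar is at (159,237), the dropper at (184,210), the timer at (162,322) and the tray at (270,157). The plastic bin at (290,215) and the tube rack at (240,300) are close to the packs.

```bash
cat > h.py <<'E'
import numpy as np, cv2
def cloud(p,d,c,T=None):
    """world points HxWx3"""
    v,u=np.indices(d.shape); K=c["K"]
    P=np.dstack([(u-K[0,2])/K[0,0]*d,(v-K[1,2])/K[1,1]*d,d])
    R,t=(c["rotation"],c["position"]) if T is None else (T[:3,:3],T[:3,3])
    P=P@R.T+t; P[d<=0]=np.nan; return P
def wrist(name,look=True):
    from rig import camera,camera_params,sense
    s=sense(); p,d=camera("wrist"); c=camera_params("wrist")
    T=np.eye(4);T[:3,:3]=s["tcp_rot"];T[:3,3]=s["position"];T=T@c["tool_from_camera"]
    np.savez(f"pics/{name}.npz",p=p,d=d,T=T); cv2.imwrite(f"pics/{name}.png",p[...,::-1])
    return p,d,cloud(p,d,c,T),T
E
python3 - <<'E'
from rig import *
from h import *
for n,px in(("side",dict(s1=(223,208),s2=(217,237),s3=(193,271),cap1=(222,192),cap2=(216,217),cap3=(192,254),blue=(229,182),blue2=(330,180),drop=(184,214),jar=(159,240),timer=(162,322),trayL=(236,160),trayR=(306,160),trayB=(240,142),trayBR=(305,143),trayFL=(236,173),trayFR=(306,175),bin1=(255,180),bin2=(311,179),bin3=(272,252),bin4=(330,247),rack=(230,255),big1=(190,140),big2=(214,130),slate=(225,110),shelf=(150,40),rack2=(190,335),box=(80,240))),):
    z=np.load(f"pics/{n}0.npz"); P=cloud(z["p"],z["d"],camera_params(n))
    for k,(u,v) in px.items(): print(k,P[v,u].round(3))
# top view
z=np.load("pics/side0.npz"); P=cloud(z["p"],z["d"],camera_params("side")).reshape(-1,3); C=z["p"].reshape(-1,3)
z2=np.load("pics/scene0.npz"); P2=cloud(z2["p"],z2["d"],camera_params("scene")).reshape(-1,3)
P=np.vstack([P,P2]);C=np.vstack([C,z2["p"].reshape(-1,3)])
m=np.isfinite(P).all(1)&(P[:,2]<.5)&(P[:,2]>-.1); P=P[m];C=C[m]; o=np.argsort(P[:,2]);P=P[o];C=C[o]
S=500; im=np.zeros((600,800,3),np.uint8)
u=((.75-P[:,1])*S).astype(int); v=((1.1-P[:,0])*S).astype(int); k=(u>=0)&(u<799)&(v>=0)&(v<599)
for a,b in((0,0),(1,0),(0,1),(1,1)): im[np.clip(v[k]+a,0,599),np.clip(u[k]+b,0,799)]=C[k][:,::-1]
for q in np.arange(0,1.1,.1): cv2.putText(im,f"{q:.1f}",(0,int((1.1-q)*S)),0,.4,(0,255,255),1)
for q in np.arange(-.8,.8,.1): cv2.putText(im,f"{q:.1f}",(int((.75-q)*S),590),0,.4,(0,255,255),1)
cv2.imwrite("pics/top.png",im)
E
```

```text
s1 [0.585 0.014 0.056]
s2 [0.566 0.113 0.041]
s3 [0.572 0.242 0.049]
cap1 [ 0.592 -0.003  0.092]
cap2 [0.567 0.11  0.095]
cap3 [0.572 0.238 0.091]
blue [ 0.613 -0.126  0.053]
blue2 [ 0.332 -0.227  0.05 ]
drop [0.685 0.032 0.031]
jar [0.683 0.17  0.051]
timer [0.589 0.351 0.019]
trayL [ 0.632 -0.257  0.06 ]
trayR [ 0.419 -0.345  0.049]
trayB [ 0.634 -0.309  0.1  ]
trayBR [ 0.428 -0.35   0.105]
trayFL [ 0.631 -0.252  0.016]
trayFR [ 0.41  -0.295  0.02 ]
bin1 [ 0.535 -0.121  0.074]
bin2 [ 0.393 -0.302  0.004]
bin3 [0.411 0.251 0.142]
bin4 [0.308 0.069 0.033]
rack [0.532 0.124 0.004]
big1 [ 0.762 -0.208  0.131]
big2 [nan nan nan]
slate [ 0.722 -0.426  0.161]
shelf [0.701 0.067 0.45 ]
rack2 [0.534 0.354 0.004]
box [0.812 0.255 0.088]
```

View pics/top.png

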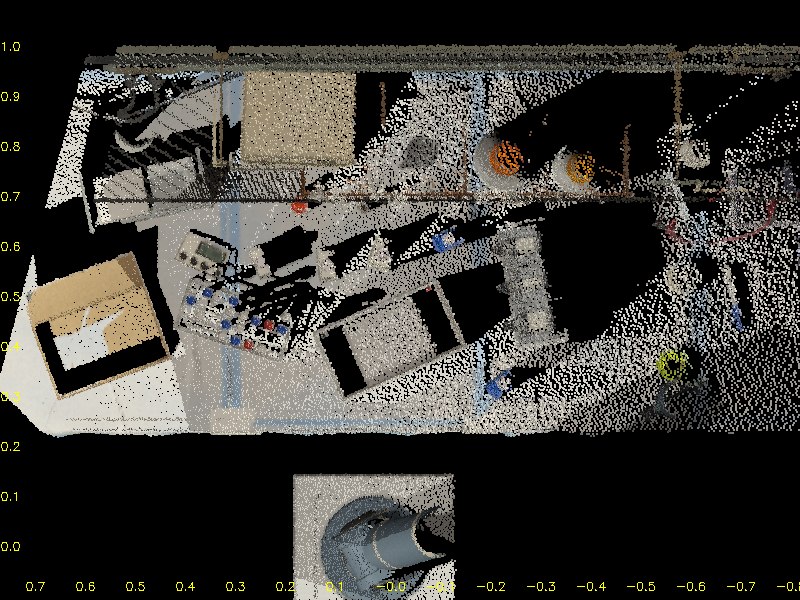

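The top view matches: packs near (0.58,0.01), (0.57,0.11) and (0.57,0.24), and the tray near (0.52,-0.3), rising towards -y. There's a shelf at x≥0.69, z≈0.45. Next, wrist views of both areas.

```bash
python3 - <<'E'
from rig import *
from h import *
R=np.array([[0,0,1],[0,1,0],[-1,0,0.]])
for n,p in(("wt",[.52,-.27,.28]),("wp",[.56,.08,.28])):
    t=sense()["time_s"]; movep(p,R); wrist(n); s=sense(); print(s["time_s"]-t,s["position"],s["joint_pos"].round(2))
a=cv2.imread("pics/wt.png");b=cv2.imread("pics/wp.png");cv2.imwrite("pics/w2.png",cv2.resize(np.hstack([a,b]),(800,300)))
# rough tops of packs
z=np.load("pics/wp.npz");P=cloud(z["p"],z["d"],camera_params("wrist"),z["T"])
for c in((.585,.014),(.566,.113),(.572,.242),(.613,-.126)):
    m=(np.hypot(P[...,0]-c[0],P[...,1]-c[1])<.05)&(P[...,2]>.06)
    print(c,m.sum(),np.nanmax(P[m][:,2]) if m.any() else None)
E
```

```text
1.5416999999999998 [ 0.51907578 -0.27229428  0.27962719] [ 0.73  0.33 -0.41  1.7   0.15  1.13  0.27]
1.3750000000000002 [0.56044819 0.07780497 0.27978156] [ 0.25  0.33 -0.58  1.74  0.2   1.13 -0.4 ]
(0.585, 0.014) 1566 0.09787486954726693
(0.566, 0.113) 22332 0.35663772716096925
(0.572, 0.242) 1674 0.09854179982850053
(0.613, -0.126) 345 0.0813218203434663
```

View pics/wt.png

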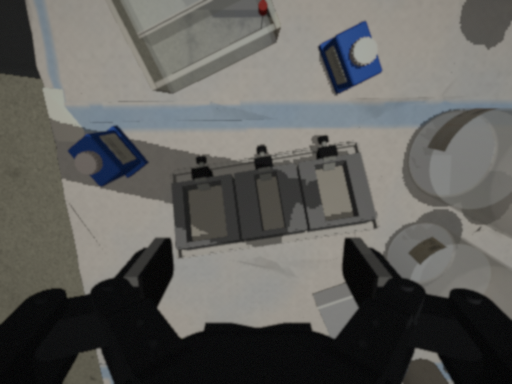

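View pics/wp.png

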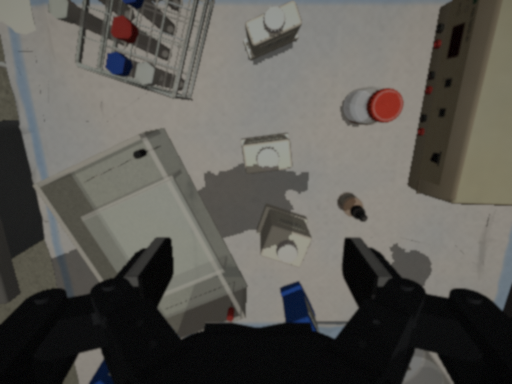

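Left to right in wt, the bays look like large (207,212), small (270,203) and medium (336,192). The latches are on the upper, +y side. In wp the packs are at (272,30), (267,150) and (285,235), with dropper (352,205), jar (372,105) and blue look-alike (297,305). Next I measure them.

```bash
python3 - <<'E'
from rig import *
from h import *
c=camera_params("wrist")
def rect(P,m,ij=(0,1)):
    (cx,cy),(w,h),a=cv2.minAreaRect(P[m][:,ij].astype(np.float32)); 
    return cx,cy,w,h,a
z=np.load("pics/wp.npz");P=cloud(z["p"],z["d"],c,z["T"])
side=np.load("pics/side0.npz");S=cloud(side["p"],side["d"],camera_params("side"))
for px in((272,30),(267,150),(285,235)):
  for lo,hi in((.072,.086),(.090,.104)):
    m=((P[...,2]>lo)&(P[...,2]<hi)).astype(np.uint8); n,l=cv2.connectedComponents(m)
    yy,xx=np.indices(l.shape); near=np.hypot(xx-px[0],yy-px[1])<35
    k=np.bincount(l[near&(l>0)]).argmax(); mm=(l==k)
    print(px,lo,mm.sum(),"z",np.median(P[mm][:,2]).round(4),np.round(rect(P,mm),4))
    q=np.median(P[mm][:,:2],axis=0)
    ms=(S[...,2]>lo)&(S[...,2]<hi)&(np.hypot(S[...,0]-q[0],S[...,1]-q[1])<.045)
    if ms.sum()>10: print("   side",ms.sum(),np.median(S[ms],axis=0).round(4),np.round(rect(S,ms),4))
# tray
z=np.load("pics/wt.npz");P=cloud(z["p"],z["d"],c,z["T"])
m=(P[...,0]>.38)&(P[...,0]<.66)&(P[...,1]>-.40)&(P[...,1]<-.2)&(P[...,2]>.012)&(P[...,2]<.14)
yy,xx=np.indices(m.shape); m&=(xx>165)&(xx<380)&(yy>135)&(yy<260)
n=np.array([0,.5,.866]); w=P[m]@n
h,e=np.histogram(w,bins=np.arange(w.min(),w.max(),.002)); print([(round(a,3),int(b)) for a,b in zip(e,h) if b>60])
np.save("pics/traymask.npy",m)
E
```

```text
(272, 30) 0.072 1071 z 0.08 [ 0.5779  0.2289  0.0539  0.0245 21.6373]
   side 254 [0.5724 0.2367 0.0807] [ 0.5768  0.2318  0.0536  0.0259 22.8354]
(272, 30) 0.09 444 z 0.0961 [5.77900e-01 2.28600e-01 2.04000e-02 2.08000e-02 5.38193e+01]
   side 81 [0.576  0.2344 0.097 ] [0.5765 0.2317 0.0187 0.0192 2.8098]
(267, 150) 0.072 1020 z 0.0802 [0.5727 0.0955 0.0538 0.0342 7.2379]
   side 218 [0.5671 0.1079 0.0811] [0.5716 0.0988 0.0536 0.0361 3.9557]
(267, 150) 0.09 412 z 0.0962 [5.72600e-01 9.58000e-02 2.50000e-02 2.37000e-02 5.79289e+01]
   side 80 [0.571  0.1021 0.0973] [5.71700e-01 9.78000e-02 2.39000e-02 2.22000e-02 5.89563e+01]
(285, 235) 0.072 1115 z 0.0802 [ 5.96400e-01 -1.57000e-02  4.39000e-02  5.44000e-02  7.06076e+01]
   side 209 [ 0.5887 -0.003   0.0812] [ 5.95500e-01 -1.40000e-02  4.56000e-02  5.39000e-02  7.13691e+01]
(285, 235) 0.09 338 z 0.0962 [ 5.96300e-01 -1.57000e-02  2.46000e-02  2.35000e-02  1.69995e+01]
   side 60 [ 0.5952 -0.0101  0.0972] [ 5.9560e-01 -1.3800e-02  2.2900e-02  2.2200e-02  8.8843e+01]
[(np.float64(-0.134), 67), (np.float64(-0.132), 172), (np.float64(-0.13), 191), (np.float64(-0.128), 264), (np.float64(-0.126), 295), (np.float64(-0.124), 239), (np.float64(-0.122), 293), (np.float64(-0.12), 364), (np.float64(-0.118), 328), (np.float64(-0.116), 265), (np.float64(-0.114), 228), (np.float64(-0.112), 111), (np.float64(-0.11), 87), (np.float64(-0.108), 96), (np.float64(-0.106), 389), (np.float64(-0.104), 991), (np.float64(-0.102), 660), (np.float64(-0.1), 216), (np.float64(-0.098), 731), (np.float64(-0.096), 533), (np.float64(-0.094), 221), (np.float64(-0.092), 906), (np.float64(-0.09), 930), (np.float64(-0.088), 887), (np.float64(-0.086), 430), (np.float64(-0.084), 925), (np.float64(-0.082), 1404), (np.float64(-0.08), 738), (np.float64(-0.078), 1198), (np.float64(-0.076), 1391), (np.float64(-0.074), 524), (np.float64(-0.072), 804), (np.float64(-0.07), 679)]
```

```bash
python3 - <<'E'
from rig import *
from h import *
c=camera_params("wrist")
z=np.load("pics/wt.npz");P=cloud(z["p"],z["d"],c,z["T"]);m=np.load("pics/traymask.npy");Q=P[m]
best=None
for y in np.radians(np.arange(-40,41,1)):
    n=np.array([.5*np.sin(y),.5*np.cos(y),.866]); h,e=np.histogram(Q@n,bins=np.arange(-.2,.1,.002))
    if best is None or h.max()>best[0]: best=(h.max(),y,e[h.argmax()],n)
print(best[0],np.degrees(best[1]))
n=best[3]; d=best[2]+.001; 
for it in range(8):
    k=abs(Q@n-d)<(.004 if it<4 else .0025); q=Q[k]; cc=q.mean(0); _,_,V=np.linalg.svd(q-cc,full_matrices=False); n=V[2]*np.sign(V[2][2]); d=n@cc
print("n",n,"tilt",np.degrees(np.arccos(n[2])),"yaw",np.degrees(np.arctan2(n[0],n[1])),k.sum(),(q@n-d).std(),d)
w=Q@n-d
h,e=np.histogram(w,bins=np.arange(-.06,.02,.002)); print([(round(a*1e3),int(b)) for a,b in zip(e,h) if b>60])
# bay axes: z=n, x up slope = -(horizontal n) in plane, y=z x x
x=np.array([-n[0],-n[1],0]);x-=n*(x@n);x/=np.linalg.norm(x);y=np.cross(n,x);B=np.c_[x,y,n];print(B)
U=Q@B
r=abs(w)<.004; print("rim rect",cv2.minAreaRect(U[r][:,:2].astype(np.float32)))
# raster in bay plane of height
u0=U[r][:,:2].min(0); S=2000
f=(w<-.010)&(w>-.026)
full=np.zeros(m.shape,np.uint8); full[m]=f
full=cv2.morphologyEx(full,cv2.MORPH_OPEN,np.ones((3,3)))
nn,l,st,_=cv2.connectedComponentsWithStats(full)
for i in range(1,nn):
    if st[i,4]<150: continue
    Z=P[l==i]@B; print("floor",st[i],cv2.minAreaRect(Z[:,:2].astype(np.float32)),"w",np.median(Z[:,2]-d), "lo/hi",np.percentile(Z[:,:2],[1,99],axis=0).round(4).tolist())
vis=np.zeros((600,800,3),np.uint8)
for (a,b),ww,col in zip(U[:,:2],w,z["p"][m]):
    cv2.circle(vis,(int(790-(b-u0[1]+.02)*2800),int(590-(a-u0[0]+.03)*2800)) if False else (int((U[:,1].max()-b)*2800)+20,int((U[:,0].max()-a)*2800)+20),3,(int(np.clip(128+ww*3000,0,255)),)*3 if 0 else cv2.applyColorMap(np.uint8([[np.clip((ww+.05)/.07*255,0,255)]]),2)[0,0].tolist(),-1)
print("vis origin x,y",U[:,0].max(),U[:,1].max()); cv2.imwrite("pics/bays.png",vis)
np.savez("pics/tray.npz",B=B,d=d)
E
```

```text
5778 -9.0
n [-0.07938497  0.48682968  0.86988211] tilt 29.555057074652158 yaw -9.261432596898452 7947 0.000869009595739813 -0.11673050663996541
[(-46, 1090), (-44, 1090), (-42, 125), (-40, 96), (-38, 205), (-36, 211), (-32, 97), (-30, 79), (-24, 84), (-22, 146), (-20, 2302), (-18, 2110), (-16, 201), (-14, 183), (-12, 209), (-10, 286), (-8, 280), (-6, 269), (-4, 224), (-2, 4017), (0, 3647), (2, 447)]
[[ 0.1399984   0.98696427 -0.07938497]
 [-0.85854257  0.1609395   0.48682968]
 [ 0.49325968  0.          0.86988211]]
rim rect ((0.3627864420413971, 0.4774293601512909), (0.2284308820962906, 0.10849671810865402), 89.89457702636719)
floor [ 315  163   41   58 1651] ((0.3765925168991089, 0.5559952259063721), (0.03491315618157387, 0.06581546366214752), 89.87421417236328) w -0.01796699016706095 lo/hi [[0.3441, 0.5392], [0.4087, 0.5733]]
floor [ 255  174   29   56 1120] ((0.3764173686504364, 0.4769515097141266), (0.02590423822402954, 0.06547725945711136), 89.89643859863281) w -0.018017273730152508 lo/hi [[0.3441, 0.464], [0.4085, 0.4896]]
floor [ 185  183   42   59 1991] ((0.3764215111732483, 0.3988456726074219), (0.04482753947377205, 0.06561405211687088), 89.89820861816406) w -0.017997903922122763 lo/hi [[0.3438, 0.3767], [0.4085, 0.4205]]
vis origin x,y 0.42592383426313174 0.6024368437743526
```

View pics/bays.png

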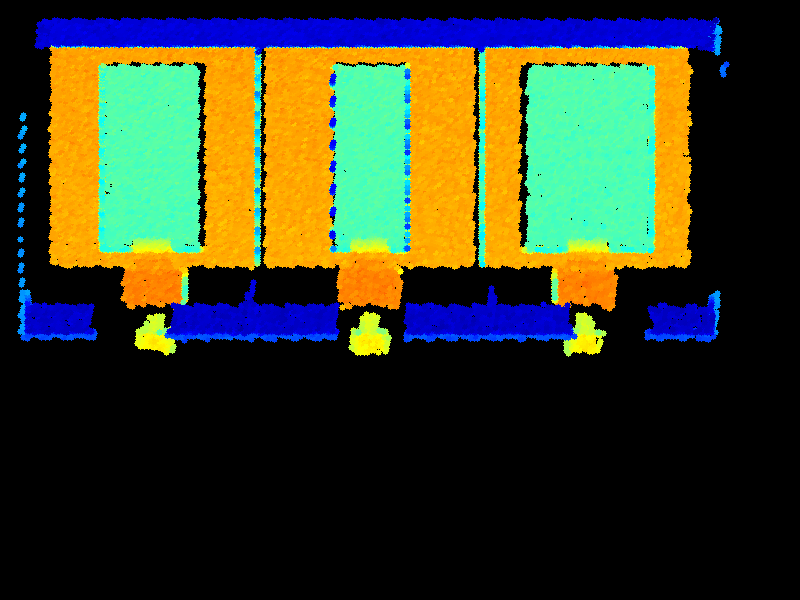

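The bays are confirmed. The floors are 18 mm below the rim and the pocket widths are 47/27/37 mm, giving large (y_b .400), small (.477) and medium (.555), spaced 77 mm. Next I check reachability for every grasp and insertion pose, then grasp the large pack.

```bash
cat >> h.py <<'E'
from scipy.spatial.transform import Rotation as Ro
_t=np.load("pics/tray.npz"); Bm,dm=_t["B"],float(_t["d"])
yaw=np.arctan2(Bm[0,2],Bm[1,2]); s,c=np.sin(yaw),np.cos(yaw)
n=np.array([.5*s,.5*c,np.sqrt(.75)]); x_=np.array([-s*n[2],-c*n[2],.5]); B=np.c_[x_,np.cross(n,x_),n]
YB=dict(large=.4000,small=.4774,medium=.5550)
def bay(k):  # bay origin in world
    return Bm@np.array([.3763,YB[k],dm])-.044*B[:,2]
RB=np.c_[-B[:,2],-B[:,0],B[:,1]]      # tool attitude for insertion
PK=dict(large=(.5964,-.0157,70.6),medium=(.5727,.0955,7.2-90),small=(.5779,.2289,21.6-90))
TH=dict(large=.044,medium=.034,small=.024)
G=.064                                 # pack height at the grasp point
def RG(a):
    a=np.radians(a); z=np.array([np.cos(a),np.sin(a),0]); x=np.array([0,0,-1.]); return np.c_[x,np.cross(z,x),z]
def tcp_at(k,u,off=(0,0)):  # TCP for underside at bay z=u
    return bay(k)+B@np.array([off[0],off[1],u+G+.006])
E
python3 - <<'E'
from rig import *
from h import *
print(np.linalg.det(RB),B.round(3))
for k in PK:
    print(k,"bay",bay(k).round(3))
    for a in (PK[k][2],PK[k][2]+180):
        q=inverse_kinematics([*PK[k][:2],.07],RG(a)); print("  grasp",a,None if q is None else np.round(q,2))
    for sg in(1,-1):
        R=RB*np.array([1,sg,sg])
        for u in(.12,.008):
            q=inverse_kinematics(tcp_at(k,u),R); print("  ins",sg,u,None if q is None else np.round(q,2))
S=np.load("pics/wp.npz");P=cloud(S["p"],S["d"],camera_params("wrist"),S["T"])
S=np.load("pics/side0.npz");P=np.vstack([P.reshape(-1,3),cloud(S["p"],S["d"],camera_params("side")).reshape(-1,3)])
for k,(x,y,a) in PK.items():
    m=(np.hypot(P[:,0]-x,P[:,1]-y)<.10)&(P[:,2]>.1)&(P[:,2]<.2); q=P[m]; print(k,m.sum(),q[np.hypot(q[:,0]-x,q[:,1]-y).argsort()[:3]].round(3).tolist())
E
```

```text
1.0 [[ 0.139  0.987 -0.08 ]
 [-0.855  0.161  0.493]
 [ 0.5    0.     0.866]]
large bay [ 0.46  -0.337  0.046]
  grasp 70.6 [ 0.44  0.66 -0.67  1.85  0.55  0.82  0.72]
  grasp 250.6 [ 0.05  0.56 -0.13  1.88  0.1   0.71 -2.04]
  ins 1 0.12 [ 0.48  0.21 -0.37  2.15  0.83  0.83 -0.31]
  ins 1 0.008 [ 0.46  0.4  -0.24  2.18  1.09  0.65 -0.51]
  ins -1 0.12 [ 1.12  0.41 -1.17  2.12  1.07  1.09  2.64]
  ins -1 0.008 [-0.56  0.66  1.11  2.23 -0.47  0.31 -2.18]
medium bay [ 0.613 -0.312  0.046]
  grasp -82.8 [-0.06  0.55 -0.24  1.91  0.19  0.7  -1.86]
  grasp 97.2 [ 0.33  0.68 -0.78  1.89  0.64  0.84  0.91]
  ins 1 0.12 [ 0.33  0.43 -0.34  1.83  0.82  0.98 -0.32]
  ins 1 0.008 [ 0.34  0.57 -0.24  1.86  0.95  0.81 -0.4 ]
  ins -1 0.12 [-0.7   0.65  1.12  1.89 -0.15  0.7  -2.62]
  ins -1 0.008 [-0.56  0.86  1.1   1.91 -0.53  0.55 -2.3 ]
small bay [ 0.537 -0.325  0.046]
  grasp -68.4 [-0.22  0.61 -0.3   1.81  0.25  0.76 -1.85]
  grasp 111.6 [ 0.14  0.76 -0.85  1.78  0.7   0.93  0.93]
  ins 1 0.12 [ 0.39  0.32 -0.35  2.    0.83  0.9  -0.33]
  ins 1 0.008 [ 0.39  0.48 -0.23  2.03  1.01  0.72 -0.46]
  ins -1 0.12 [ 0.98  0.57 -1.17  1.97  1.15  1.25  2.59]
  ins -1 0.008 [-0.57  0.77  1.11  2.08 -0.51  0.43 -2.24]
large 0 []
medium 1 [[0.563, 0.095, 0.1]]
small 133 [[0.507, 0.277, 0.142], [0.508, 0.279, 0.141], [0.505, 0.276, 0.142]]
```

```bash
cat >> h.py <<'E'
def pick(k,op):
    from rig import movep,move_l,command_gripper,sense
    x,y,a=PK[k]; command_gripper(op)
    movep([x,y,.18],RG(a)); move_l([x,y,G+.006],feed=.12)
    command_gripper(TH[k]-.01,100); print("gap",sense()["finger_gap"])
    p=sense()["position"]; move_l([p[0],p[1],.22],feed=.2)
    movep(tcp_at(k,.13),RB); s=sense(); print("t",s["time_s"],"gap",s["finger_gap"],"F",s["wrist_force"].round(2),"err",(s["position"]-tcp_at(k,.13)).round(4))
E
python3 - <<'E'
from rig import *
from h import *
pick("large",.066); wrist("hl"); print(sense()["tcp_rot"]-RB)
E
```

```text
gap 0.04281191408212366
t 7.8583 gap 0.042768599567966324 F [ 0.12  0.57 -2.6 ] err [ 0.0008  0.0008 -0.0004]
[[ 0.00118304 -0.00162219 -0.00032764]
 [ 0.00139351  0.00042516  0.00199592]
 [-0.00068193  0.0011832   0.00044186]]
```

View pics/hl.png

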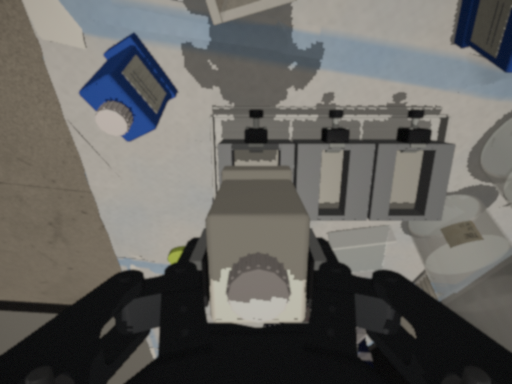

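The large pack is held squarely. Its foot front edge is at (257,175), and the tray rim and the small and medium pockets are visible at (333,180) and (405,180). I'll measure pack and tray in this one image so the camera offsets cancel.

```bash
cat >> h.py <<'E'
def gaps(v,lo,hi):
    v=np.sort(v[(v>lo)&(v<hi)]); g=np.diff(v); return [(round(v[i],4),round(v[i+1],4)) for i in np.where(g>.012)[0]]
def measure(name,k):
    """held pack in tool frame; tray in bay-k frame, seen in same picture"""
    from rig import camera_params
    z=np.load(f"pics/{name}.npz"); c=camera_params("wrist"); M=c["tool_from_camera"]
    Q=cloud(z["p"],z["d"],c,M).reshape(-1,3); t=TH[k]/2
    b=Q[(Q[:,0]>.03)&(Q[:,0]<.05)&(abs(Q[:,2])<t-.004)&(Q[:,1]>.015)&(Q[:,1]<.04)]
    f=Q[(Q[:,0]>.055)&(Q[:,0]<.085)&(abs(Q[:,2])<t-.004)&(Q[:,1]>.015)&(Q[:,1]<.05)]
    print("body front y med",np.median(b[:,1]).round(4),"slope dy/dx,dy/dz",np.linalg.lstsq(np.c_[b[:,[0,2]],np.ones(len(b))],b[:,1],rcond=None)[0][:2].round(3))
    top=f[f[:,0]<np.percentile(f[:,0],5)+.003] 
    print("foot y p90",np.percentile(f[:,1],[50,90,97]).round(4),"x range",np.percentile(f[:,0],[2,98]).round(4))
    s=Q[(Q[:,0]>.0)&(Q[:,0]<.08)&(abs(Q[:,2])<t+.006)&(Q[:,1]>.02)&(Q[:,1]<.04)]
    for lo,hi in((.03,.05),(.057,.075)):
        e=s[(s[:,0]>lo)&(s[:,0]<hi)]; pz=np.percentile(e[:,2],[.5,99.5]); print("z edges x",lo,pz.round(4),"mid",pz.mean().round(4),"width",np.ptp(pz).round(4))
    W=(cloud(z["p"],z["d"],c,z["T"]).reshape(-1,3)-bay(k))@B
    r=W[(abs(W[:,2]-.044)<.004)&(abs(W[:,0])<.05)&(abs(W[:,1])<.22)]
    C=np.linalg.lstsq(np.c_[r[:,:2],np.ones(len(r))],r[:,2],rcond=None)[0]; print("rim z",np.median(r[:,2]).round(4),"slopes",C[:2].round(4),len(r))
    r=W[abs(W[:,2]-.044)<.003]; m=r[abs(r[:,0])<.02]
    print("rim gaps y",gaps(m[:,1],-.2,.2))
    for kk in YB:
        y0=YB[kk]-YB[k]; m=r[(abs(r[:,1]-y0)<.009)]; m2=m[abs(m[:,1]-y0)>-1]; print(kk,"y0",round(y0,4),"gaps x",gaps(m2[:,0],-.05,.05))
    m=r[(r[:,0]>.034)&(r[:,0]<.05)]; 
E
python3 - <<'E'
from h import *
measure("hl","large")
E
```

```text
body front y med 0.0283 slope dy/dx,dy/dz [-0.002  0.002]
foot y p90 [0.0331 0.0334 0.0335] x range [0.055  0.0676]
z edges x 0.03 [-0.0201  0.0214] mid 0.0006 width 0.0415
z edges x 0.057 [-0.0209  0.0216] mid 0.0004 width 0.0425
rim z 0.044 slopes [-0.0132 -0.    ] 9318
rim gaps y [(np.float64(-0.0235), np.float64(0.024)), (np.float64(0.0637), np.float64(0.0903)), (np.float64(0.1357), np.float64(0.1717))]
large y0 0.0 gaps x []
small y0 0.0774 gaps x [(np.float64(-0.0328), np.float64(0.0341))]
medium y0 0.155 gaps x [(np.float64(-0.0329), np.float64(0.0342))]
```

```bash
cat >> h.py <<'E'
def go(k,u,off,e,feed,f=None):
    from rig import move_l,sense
    h=move_l(tcp_at(k,u,off)+B@e,RB,feed=feed,until_force=f); s=sense()
    q=B.T@(s["position"]-tcp_at(k,u,off)); print("u",u,"hit",h,"err_b mm",(q*1e3).round(2),"F_b",(B.T@s["wrist_force"]).round(1)); return h,q
def insert(k,off):
    e=np.zeros(3); _,q=go(k,.050,off,e,.15); e-=q*[1,1,0]
    _,q=go(k,.048,off,e,.05); e-=q*[1,1,0]*.7
    h,q=go(k,.028,off,e,.05,12)
    if h: return False
    return go(k,.0055,off,e,.03,32)
E
python3 - <<'E'
from rig import *
from h import *
print(insert("large",(.0019,-.0003))); print(sense()["time_s"],sense()["finger_gap"])
E
```

```text
u 0.05 hit False err_b mm [-0.24  0.85  0.37] F_b [-1.3  0.1 -2.8]
u 0.048 hit False err_b mm [ 0.44 -0.51  0.66] F_b [-1.2 -0.  -1.9]
u 0.028 hit False err_b mm [ 0.21 -0.8  -0.4 ] F_b [ 0.8  0.  -3. ]
u 0.0055 hit True err_b mm [-0.04 -0.29  3.51] F_b [ 1.4 -3.  10.2]
(True, array([-3.58991846e-05, -2.89734308e-04,  3.50956534e-03]))
10.0667 0.042842186901380155
```

```bash
cat >> h.py <<'E'
def release(k,op):
    from rig import command_gripper,move_l,sense
    command_gripper(op); move_l(sense()["position"]+B[:,2]*.125,feed=.2)
E
python3 - <<'E'
from rig import *
from h import *
release("large",.060); wrist("rl")
z=np.load("pics/rl.npz"); W=(cloud(z["p"],z["d"],camera_params("wrist"),z["T"])-bay("large"))@B
m=(abs(W[...,1])<.03)&(abs(W[...,0])<.035)
for n,lo,hi in(("bodytop",.07,.098),("cap",.098,.13)):
    q=W[m&(W[...,2]>lo)&(W[...,2]<hi)]
    if len(q)>50: print(n,len(q),np.median(q[:,2]).round(4),np.percentile(q,[1,99],axis=0).round(4).tolist(),cv2.minAreaRect(q[:,:2].astype(np.float32)))
cv2.imwrite("pics/rlc.png",cv2.resize(z["p"][80:330,130:430,::-1],None,fx=2,fy=2)); print(sense()["time_s"])
E
```

```text
bodytop 2561 0.0912 [[-0.0268, -0.0222, 0.0743], [0.0255, 0.0209, 0.0934]] ((0.0003170706331729889, -0.0005341004580259323), (0.04406413063406944, 0.05473867803812027), 89.93148040771484)
cap 784 0.1072 [[-0.0118, -0.0119, 0.0986], [0.011, 0.011, 0.1088]] ((-0.00022564781829714775, -0.000520709902048111), (0.02451382577419281, 0.02467913180589676), 21.09595489501953)
11.2
```

View pics/rlc.png

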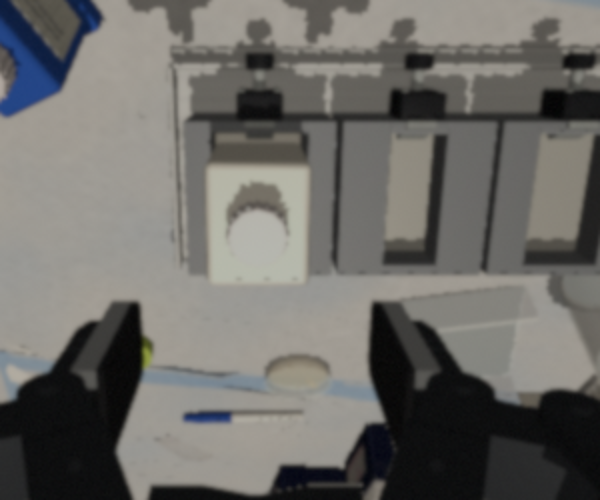

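The large pack sits straight and centred. Its body top is at z=91.2 mm, so the underside is at about 11 mm, which fits a latched pack. Next, the medium pack.

```bash
python3 - <<'E'
from rig import *
from h import *
pick("medium",.058); wrist("hm"); measure("hm","medium")
E
```

```text
gap 0.03268083640984231
t 16.5083 gap 0.03292366986579246 F [ 0.1  -0.14 -1.08] err [ 0.      0.0009 -0.0007]
body front y med 0.0246 slope dy/dx,dy/dz [-0.004  0.002]
foot y p90 [0.0294 0.0297 0.0298] x range [0.055  0.0693]
z edges x 0.03 [-0.0154  0.0169] mid 0.0007 width 0.0323
z edges x 0.057 [-0.0155  0.0169] mid 0.0007 width 0.0324
rim z 0.0441 slopes [-0.0145 -0.0002] 9255
rim gaps y [(np.float64(-0.0904), np.float64(-0.0643)), (np.float64(-0.0195), np.float64(0.0183)), (np.float64(0.0363), np.float64(0.1157))]
large y0 -0.155 gaps x [(np.float64(-0.0264), np.float64(0.036))]
small y0 -0.0776 gaps x [(np.float64(-0.0333), np.float64(0.0339))]
medium y0 0.0 gaps x []
```

```bash
cat >> h.py <<'E'
def seated(name,k):
    from rig import camera_params
    z=np.load(f"pics/{name}.npz"); W=(cloud(z["p"],z["d"],camera_params("wrist"),z["T"])-bay(k))@B
    q=W[(abs(W[...,1])<.03)&(abs(W[...,0])<.035)&(W[...,2]>.085)&(W[...,2]<.098)]
    print(k,"top z",np.median(q[:,2]).round(4) if len(q) else None,cv2.minAreaRect(q[:,:2].astype(np.float32)))
E
python3 - <<'E'
from rig import *
from h import *
r=insert("medium",(-.0020,-.0013)); print(r)
if r:
    release("medium",.052); wrist("rm"); seated("rm","medium"); print(sense()["time_s"])
    if r[0]: pick("small",.048); wrist("hs"); measure("hs","small")
E
```

```text
u 0.05 hit False err_b mm [-0.31  0.68  0.62] F_b [-0.6 -0.6 -2.1]
u 0.048 hit False err_b mm [ 0.52 -0.23  0.9 ] F_b [ 0.2 -0.8 -1.3]
u 0.028 hit False err_b mm [ 0.43 -0.89 -0.54] F_b [ 1.9  0.8 -1.6]
u 0.0055 hit False err_b mm [-0.05 -0.14  3.27] F_b [ 1.8 -6.2 18.4]
(False, array([-4.78757564e-05, -1.41916583e-04,  3.26619539e-03]))
medium top z 0.0912 ((-0.0006142705678939819, -0.0009901374578475952), (0.05314131826162338, 0.03395312651991844), 0.10517663508653641)
20.0917
```

Medium is seated at the same height, 91.2 mm, so it's latched. It bottomed out just below the 32 N stop threshold. Next, the small pack.

```bash
python3 - <<'E'
from rig import *
from h import *
pick("small",.048); wrist("hs"); measure("hs","small")
E
```

```text
gap 0.02292896502785374
t 25.9417 gap 0.022662453800291613 F [-0.77 -0.4  -1.25] err [ 0.0005  0.0009 -0.0002]
body front y med 0.0246 slope dy/dx,dy/dz [-0.003 -0.001]
foot y p90 [0.0294 0.0297 0.0299] x range [0.055  0.0689]
z edges x 0.03 [-0.0107  0.0124] mid 0.0009 width 0.0231
z edges x 0.057 [-0.0111  0.0124] mid 0.0006 width 0.0236
rim z 0.0441 slopes [-0.013  -0.0004] 8692
rim gaps y [(np.float64(-0.0141), np.float64(0.0141)), (np.float64(0.0598), np.float64(0.1064)), (np.float64(0.114), np.float64(0.1928))]
large y0 -0.0774 gaps x []
small y0 0.0 gaps x []
medium y0 0.0776 gaps x []
```

```bash
python3 - <<'E'
from rig import *
from h import *
r=insert("small",(-.0020,-.0008)); print(r)
if r:
    release("small",.042); wrist("rs")
    for k in YB: seated("rs",k)
    z=np.load("pics/rs.npz"); cv2.imwrite("pics/rsc.png",cv2.resize(z["p"][60:310,100:420,::-1],None,fx=2,fy=2)); print(sense()["time_s"])
    p,d=camera("side"); P=cloud(p,d,camera_params("side"))
    for n,(u,v) in dict(drop=(184,214),jar=(159,240),timer=(162,322)).items(): print(n,P[v,u].round(3))
E
```

```text
u 0.05 hit False err_b mm [-0.31  0.71  0.59] F_b [-0.6 -0.  -0. ]
u 0.048 hit False err_b mm [ 0.56 -0.35  0.75] F_b [ 0.  -1.1 -1.3]
u 0.028 hit False err_b mm [ 0.26 -0.83 -0.52] F_b [ 1.4  0.2 -1. ]
u 0.0055 hit False err_b mm [-0.11 -0.02  3.12] F_b [ 2.7 -6.5 22. ]
(False, array([-1.09366966e-04, -2.11881286e-05,  3.11565423e-03]))
large top z 0.0912 ((-0.00041280314326286316, -1.2718141078948975e-05), (0.043755460530519485, 0.05321996659040451), 89.86372375488281)
small top z 0.0912 ((-0.0007004290819168091, 0.00012644287198781967), (0.023937441408634186, 0.05367023125290871), 89.2225570678711)
medium top z 0.0912 ((-0.0006301254034042358, -0.0015356671065092087), (0.05324943736195564, 0.03361718729138374), 0.20924222469329834)
29.525
drop [0.685 0.032 0.031]
jar [0.682 0.171 0.052]
timer [0.589 0.35  0.018]
```

View pics/rsc.png

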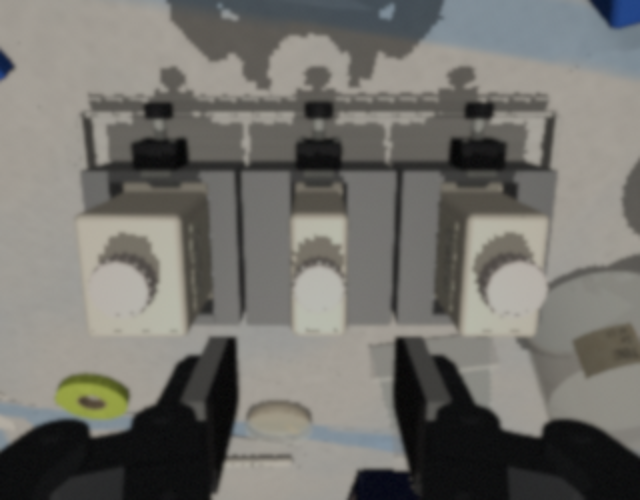

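All three packs stand straight in their bays, with tops at 91.2 mm. An unlatched pack would ride up to about 106 mm. The bystanders haven't moved and the gripper is clear, so I'm handing in.

```bash
python3 - <<'E'
from rig import *
print(finish_job(), sense()["time_s"])
E
```

```text
the job is handed in; nothing more can be done
the job is handed in; nothing more can be done
```

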